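# Walk the die block round to the fence

## Robot

A 6-joint arm with a two-finger parallel gripper is mounted at the origin on the work surface. World frame = base frame: x ahead of the robot, y to its left, z up, the work surface at z = 0. Lengths are in m, angles in rad, forces in N, time in s.
With the tool pointing down it reaches from about 0.35 to 0.95 m from the base axis. Payload 17.4 kg.
Tool frame: the origin (TCP) lies on the centre line of the jaws, within the pads' length; the fingertips stand 14 mm ahead of it and the grasp point (between the pads) lies 5 mm behind it; z points along the fingers, y is the line along which they close (so a half turn about z gives the same grasp; the last joint's range is limited). The gripper opens to 93 mm and grips with 3 to 60 N. Pads are 15 mm wide; open, the fingers measure 128 mm over their backs; the gripper's body (75 mm by 188 mm) begins 65 mm behind the grasp point.
Start: joints at [-1.336, 0.116, 1.442, -0, 1.584, -0.038], TCP at [0.182, -0.65, 0.233] pointing down, gripper open.
Joint ranges: [-2.83, 2.83], [-0.83, 2.19], [0.07, 2.5], [-1.14, 4.28], [0.01, 3], [-2.97, 2.97]. Speed limits (rad/s): [1.89, 1.89, 2.22, 3.14, 3.14, 3.14].

## Interface

Orientations are given as a unit quaternion [x, y, z, w].
In Python, from bench import manip gives the robot as it stands.
- The arm moves only by the tool play_rows, never from a script. Its arguments are lists of equal length, an entry for each row: "grip": the opening, from -1 (shut) to 1 (fully open), so that 0 is half open; "travel": the shift along the tool's x, y, z in cm, a list of three; "twist": the turn, a rotation vector about the tool's x, y, z in degrees, a list of three. A call has 1 to 20 rows; each row is the pose to reach, as a shift and turn from the pose commanded when the call began, along the tool's axes at that moment; what a row does not reach only later rows make up. A row lasts 1/10 s, in which the tool goes at most 50 mm and 8.59 degrees, less where a joint would pass 70% of its speed; a pose out of reach is approached as far as the arm can. A call with a gripper value outside its range is refused whole. The fingers move at their own pace and stop on an object; the grip force is fixed at half the most. Time passes only in rows, so rows that repeat a pose let the fingers close. It gives the time, the measured TCP pose, the force, the opening and the grip force at its end, in the units of the state.
- manip.state(): the state, without advancing time (a new reading comes with each control period).
- manip.snapshot(name): name is "scene" or "top" or "wrist"; returns a dict with "image" (480x640x3 uint8, blue, green, red), "z_map" (480x640 float32, m along the optical axis (not along the pixel's ray), 0 where there is no reading), "intrinsics" (3x3 intrinsics, pixels), "world_from_camera" (4x4, takes a point from camera to world coordinates). Camera axes: x right, y down, z forward; pixel columns grow to the right and rows downward; lengths in m; the calibration is good to about 2 mm. A picture is of the moment at which its call begins.
- manip.finish_job(): hands the job in; it is judged then, once.
The state is a dict: "clock": time; "joints": joint angles; "dq": joint speeds; "tau": joint torques, N m; "position": TCP position; "tcp_rot": TCP orientation; "force": force on the tool from outside, world axes, zero at the start; "ft_torque": the same for the moment, N m; "finger_gap": opening from 0.0 (shut) to 1.0 (fully open); "finger_force": force on a finger pad.
Only numpy, scipy, OpenCV 4.12 (cv2) and the standard library are available. Lean on these libraries where they do the work, as an engineer would, in place of code of your own. Each camera call takes 0.05 s, during which the arm holds its last target. There are 200 camera calls.

## Task

Push the heavy aluminium die block round by its corners, with the fingertips, until its red face faces the steel fence, and only then push it up so that the red face lies flat against the fence, backed by it over its whole length. Do not let the block run into the fence while it is still well askew, do not lift, tip or carry it, and leave the piston, the bearing ring and the brass bush where they are.

Things in the scene. Friction and masses are not known exactly. Their poses are not given: they have to be found in the camera images.
- block: aluminium die block, 0.8 to 1.25 kg, a box 90 mm along its x, 120 mm along its y, 45 mm high, loose and flat on the bench. Dark bore and bolt holes on top are only drawn. Origin: centre of its underside; x points out of its red 120 mm wide side. At the start its centre is 110 to 150 mm in front of the fence face and it is turned 46 to 100 degrees counter-clockwise (from above) out of true with it.
- red_face (a point): middle of the lower edge of the block's red-painted face (120 mm wide, 45 mm high; a red stripe also runs along that edge of the top), 45 mm from the block's origin along its x; axes as the block's
- fence: straight steel bar bolted to the bench, 190 mm long along its y, 30 mm thick along its x, 30 mm high, two dark screw heads (6 mm high) on top; fixed. Origin: centre of its underside; -x points out of its working face, towards the robot side where the block stands
- fence_face (a point): middle of the lower edge of the fence's working face, 15 mm from the fence's origin along its -x; axes as the fence's
- piston: bystander: aluminium piston standing upright, 72 mm across, 54 mm high; loose; origin at the centre of its underside
- bearing: bystander: steel bearing ring lying flat, 72 mm across, 36 mm hole, 20 mm high; loose; origin at the centre of its underside
- bush: bystander: brass bush standing upright, 36 mm across, 18 mm bore, 40 mm high; loose; origin at the centre of its underside

How it is judged:
By the outcome, as a careful person would: the job done as asked, in the order asked, and still so for the second after the job is handed in, with the robot touching nothing.
It also fails if it takes over 61 s, if anything falls off the work surface, if the arm or the gripper's body presses on something with over 40 N, if the wrist force passes 120 N, or if a joint passes its speed limit or range.

## Working session

There is one attempt and no reset: what is moved stays moved. The work goes in short steps, Python scripts to look and compute and a tool call to move; the robot and the scene stay as the last step left them, time stands still between calls to the robot, and variables do not carry over. Pictures are saved under pics/ and viewed, at most 10 in all, crops included, and the job is handed in when it is done.

Besides the shell and the picture viewer there is one more tool, called by a JSON object that holds its "method" and its "body". play_rows: Moves the arm, as the interface text tells. Its arguments: {"type":"object","properties":{"grip":{"type":"array","items":{"type":"number"}},"travel":{"type":"array","items":{"type":"array","items":{"type":"number"}}},"twist":{"type":"array","items":{"type":"array","items":{"type":"number"}}}},"required":["grip","travel","twist"]}

```bash
mkdir -p pics; ls; cat > h.py <<'E'
import numpy as np, cv2
from bench import manip
def snap(n,f=None):
    s=manip.snapshot(n)
    if f: cv2.imwrite('pics/'+f,s['image'])
    return s
def cloud(s):
    K=s['intrinsics'];z=s['z_map'];v,u=np.mgrid[:480,:640]
    p=np.stack([(u-K[0,2])/K[0,0]*z,(v-K[1,2])/K[1,1]*z,z],-1)
    T=s['world_from_camera'];w=p@T[:3,:3].T+T[:3,3]
    w[z==0]=np.nan
    return w
E
python3 - <<'E'
from h import *
s=snap('top','top0.png');w=cloud(s);np.save('top0.npy',w)
print(s['world_from_camera'].round(3),w[::80,::80,:].round(3)[:, :, :2].tolist())
st=manip.state();print(st['position'],st['tcp_rot'],st['force'],st['clock'])
E
```

```text
pics
[[-0.021 -0.995  0.101  0.455]
 [-1.     0.022  0.006  0.01 ]
 [-0.008 -0.101 -0.995  1.204]
 [ 0.     0.     0.     1.   ]] [[[1.495, 1.113], [1.492, 0.843], [1.482, 0.568], [1.478, 0.296], [1.472, 0.023], [1.463, -0.248], [1.453, -0.518], [1.447, -0.788]], [[0.923, 0.685], [0.918, 0.517], [0.915, 0.353], [0.912, 0.187], [0.905, 0.022], [0.902, -0.143], [0.896, -0.306], [0.893, -0.471]], [[0.753, 0.677], [0.749, 0.513], [0.747, 0.352], [0.742, 0.188], [0.738, 0.025], [0.734, -0.137], [0.731, -0.3], [0.726, -0.46]], [[0.589, 0.673], [0.586, 0.513], [0.581, 0.349], [0.578, 0.189], [0.57, 0.028], [0.571, -0.132], [0.568, -0.292], [0.564, -0.451]], [[0.429, 0.669], [0.425, 0.51], [0.422, 0.347], [0.419, 0.19], [0.416, 0.031], [0.412, -0.127], [0.409, -0.284], [0.406, -0.441]], [[0.273, 0.662], [0.27, 0.504], [0.268, 0.346], [0.264, 0.191], [0.261, 0.035], [0.257, -0.122], [0.254, -0.277], [0.252, -0.432]]]
[ 0.18180597 -0.64986941  0.23190711] [ 9.90713879e-01  1.35962091e-01 -6.20525453e-05 -5.61362400e-04] [-0.25757638  0.05820845  0.19735227] 0.05
```

View pics/top0.png

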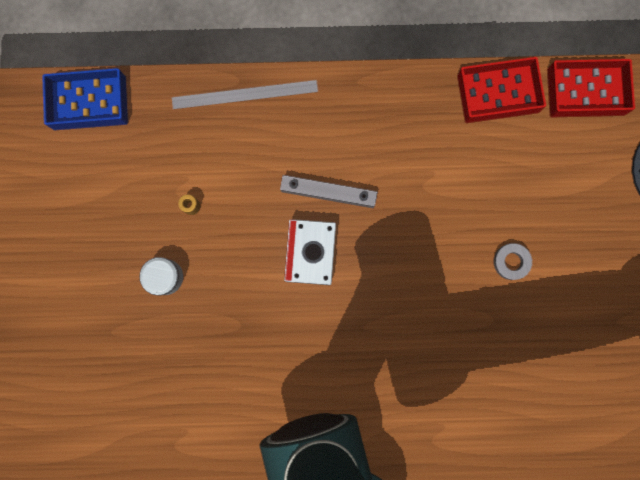

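The top view shows the block at about (312,252) with its red face pointing left (+y). The fence is at (329,190), the bush at (188,203), the piston at (159,276) and the bearing at (513,261). Next I'll fit rectangles to the height map.

```bash
cat >> h.py <<'E'
def rect(w,lo,hi,box):
    x0,x1,y0,y1=box
    m=(w[...,2]>lo)&(w[...,2]<hi)&(w[...,0]>x0)&(w[...,0]<x1)&(w[...,1]>y0)&(w[...,1]<y1)
    p=w[m][:,:2]
    n,lab,st,_=cv2.connectedComponentsWithStats(m.astype(np.uint8))
    k=1+st[1:,4].argmax();p=w[lab==k][:,:2]
    return cv2.minAreaRect((p*1000).astype(np.float32)),len(p)
def blockpose(s,box,lo=.038,hi=.052):
    """block centre, red-dir angle from min area rect on top + red pixels"""
    w=cloud(s);r,n=rect(w,lo,hi,box)
    c=np.array(r[0]);bp=cv2.boxPoints(r)
    im=s['image'].astype(int);x0,x1,y0,y1=box
    red=(im[...,2]>120)&(im[...,1]<70)&(im[...,0]<70)&(w[...,2]>lo)&(w[...,2]<hi)&(w[...,0]>x0)&(w[...,0]<x1)&(w[...,1]>y0)&(w[...,1]<y1)
    rc=w[red][:,:2].mean(0)*1000
    e=[bp[1]-bp[0],bp[2]-bp[1]];sh=min(e,key=np.linalg.norm);d=sh/np.linalg.norm(sh)
    if d@(rc-c)<0:d=-d
    return c,np.degrees(np.arctan2(d[1],d[0])),r,n,rc
E
python3 - <<'E'
from h import *
s=snap('top');w=cloud(s)
B=(.35,.72,-.2,.2)
print('block',blockpose(s,(.4,.62,-.1,.15)))
print('fence',rect(w,.024,.034,(.6,.75,-.15,.15)))
print('piston',rect(w,.045,.06,(.4,.65,.25,.45)))
print('bush',rect(w,.03,.045,(.6,.75,.2,.4)))
print('bearing',rect(w,.012,.025,(.4,.65,-.5,-.25)))
# table level
print(np.nanmedian(w[300:400,100:250,2]))
E
```

```text
block (array([548.55596924,  48.66867065]), np.float32(84.35582), ((548.5559692382812, 48.668670654296875), (90.14810943603516, 120.32988739013672), 84.35584259033203), 2884, array([552.02482269,  84.86176146]))
fence (((669.7864379882812, 10.410011291503906), (189.66600036621094, 30.721939086914062), 78.68824768066406), 1335)
piston (((507.4040832519531, 339.0815124511719), (71.8988265991211, 71.44984436035156), 63.8746223449707), 1128)
bush (((648.7214965820312, 286.1982421875), (34.548614501953125, 34.696006774902344), 77.44688415527344), 219)
bearing (((522.2468872070312, -349.61474609375), (71.27335357666016, 69.09134674072266), 88.0635757446289), 815)
-0.00036744262262922156
```

```bash
cat >> h.py <<'E'
from scipy.spatial.transform import Rotation as R
def cur():
    st=manip.state();r=R.from_quat(st['tcp_rot']);m=r.as_matrix()
    return np.array(st['position']),r,np.degrees(np.arctan2(m[1,1],m[0,1])),st
def rows(targets):
    """targets: (x,y,z mm, tool-y heading deg); prints travel cm, twist deg"""
    p,r,_,st=cur()
    print('now',p.round(4),'yhead',round(_,1),'F',np.round(st['force'],1),'t',st['clock'])
    for x,y,z,h in targets:
        hr=np.radians(h);yy=np.array([np.cos(hr),np.sin(hr),0]);zz=np.array([0,0,-1.]);xx=np.cross(yy,zz)
        q=R.from_matrix(np.stack([xx,yy,zz],1))
        print((r.inv().apply(np.array([x,y,z])/1000-p)*100).round(1).tolist(),(r.inv()*q).as_rotvec(degrees=True).round(1).tolist())
def push(c,a,cor,f,dang,n,hoff,z=22):
    """rigid turn about block-frame point cor of finger centre f; tool-y heading = block angle+hoff"""
    out=[]
    c=np.array(c);
    rot=lambda d:np.array([[np.cos(d),-np.sin(d)],[np.sin(d),np.cos(d)]])
    A=rot(np.radians(a));C=c+A@np.array(cor);
    for k in range(n+1):
        d=dang*k/n;P=C+rot(np.radians(d))@(A@(np.array(f)-cor));out.append((*P,z,a+d+hoff))
    return out
E
python3 - <<'E'
from h import *
t=push((548.6,48.7),84.4,(0,33),(75,-48),0,1,-180)[0]
print(t); rows([(*t[:2],110,t[3]),t])
E
```

```text
(np.float64(603.6896326810642), np.float64(118.65807581019817), 22, -95.6)
now [ 0.1818 -0.6499  0.232 ] yhead -74.4 F [-0.9  0.6 -0.5] t 0.1
[61.3, -62.6, 12.3] [-0.1, 0.0, 21.2]
[61.3, -62.6, 21.1] [-0.1, 0.0, 21.2]
```

{"method": "play_rows", "body": {"grip": [-1, -1, -1, -1, -1, -1, -1, -1, -1, -1, -1, -1, -1, -1, -1, -1, -1, -1, -1, -1], "travel": [[3, -3.1, 0.6], [6.1, -6.3, 1.2], [9.2, -9.4, 1.9], [12.3, -12.5, 2.5], [15.3, -15.7, 3.1], [18.4, -18.8, 3.7], [21.5, -21.9, 4.3], [24.5, -25, 4.9], [27.6, -28.2, 5.5], [30.7, -31.3, 6.2], [33.7, -34.4, 6.8], [36.8, -37.6, 7.4], [39.8, -40.7, 8], [42.9, -43.8, 8.6], [46, -46.9, 9.2], [49, -50.1, 9.8], [52.1, -53.2, 10.5], [55.2, -56.3, 11.1], [58.2, -59.5, 11.7], [61.3, -62.6, 12.3]], "twist": [[0, 0, 1], [0, 0, 2], [0, 0, 3], [0, 0, 4], [0, 0, 5], [0, 0, 6], [0, 0, 7], [0, 0, 8], [0, 0, 9], [0, 0, 10], [0, 0, 11], [0, 0, 12], [0, 0, 13], [0, 0, 14], [0, 0, 15], [0, 0, 16], [0, 0, 17], [0, 0, 18], [0, 0, 19.6], [0, 0, 21.2]]}}

```text
clock: 2.1
position: [0.6039, 0.1199, 0.1091]
tcp_rot: [0.999, -0.049, -0.0, 0.0]
force: [0.9, -0.9, 1.5]
finger_gap: 0.005
finger_force: 0.0
```

```bash
python3 - <<'E'
from h import *
t=push((548.6,48.7),84.4,(0,33),(75,-48),0,1,-180)[0]
rows([(*t[:2],110,t[3]),t])
E
```

```text
now [0.6039 0.1199 0.1091] yhead -95.6 F [ 0.9 -0.9  1.5] t 2.1
[-0.0, 0.1, -0.1] [0.0, 0.0, -0.0]
[-0.0, 0.1, 8.7] [0.0, 0.0, -0.0]
```

{"method": "play_rows", "body": {"grip": [-1, -1, -1, -1, -1, -1, -1], "travel": [[0, 0, 2], [0, 0, 4], [0, 0, 6], [0, 0, 7.5], [0, 0, 8.7], [0, 0.4, 8.7], [0, 0.7, 8.7]], "twist": [[0, 0, 0], [0, 0, 0], [0, 0, 0], [0, 0, 0], [0, 0, 0], [0, 0, 0], [0, 0, 0]]}}

```text
clock: 2.8
position: [0.603, 0.1106, 0.0231]
tcp_rot: [0.999, -0.049, 0.0, -0.0]
force: [0.1, -0.3, -0.3]
finger_gap: 0.005
finger_force: 0.0
```

```bash
python3 - <<'E'
from h import *
rows(push((548.6,48.7),84.4,(0,33),(63,-48),-30,10,-180))
E
```

```text
now [0.603  0.1106 0.0231] yhead -95.6 F [ 0.1 -0.3 -0.3] t 2.8
[-0.0, 0.4, 0.1] [-0.0, -0.0, 0.0]
[0.3, 0.8, 0.1] [-0.0, -0.0, 3.0]
[0.6, 1.3, 0.1] [-0.0, -0.0, 6.0]
[0.9, 1.7, 0.1] [-0.0, -0.0, 9.0]
[1.1, 2.2, 0.1] [-0.0, -0.0, 12.0]
[1.3, 2.7, 0.1] [-0.0, -0.0, 15.0]
[1.5, 3.2, 0.1] [-0.0, -0.0, 18.0]
[1.7, 3.7, 0.1] [-0.0, -0.0, 21.0]
[1.8, 4.2, 0.1] [-0.0, -0.0, 24.0]
[2.0, 4.8, 0.1] [-0.0, -0.0, 27.0]
[2.0, 5.3, 0.1] [-0.0, -0.0, 30.0]
```

{"method": "play_rows", "body": {"grip": [-1, -1, -1, -1, -1, -1, -1, -1, -1, -1, -1, -1, -1, -1, -1, -1, -1, -1, -1, -1], "travel": [[0, 0.3, 0], [0.1, 0.6, 0], [0.3, 0.8, 0], [0.4, 1.0, 0], [0.6, 1.3, 0], [0.7, 1.5, 0], [0.9, 1.7, 0], [1.0, 2.0, 0], [1.1, 2.2, 0], [1.2, 2.5, 0], [1.3, 2.7, 0], [1.4, 3.0, 0], [1.5, 3.2, 0], [1.6, 3.5, 0], [1.7, 3.7, 0], [1.8, 4.2, 0], [1.9, 4.5, 0], [2.0, 4.8, 0], [2.0, 5.0, 0], [2.0, 5.3, 0]], "twist": [[0, 0, 0], [0, 0, 1], [0, 0, 3], [0, 0, 4.5], [0, 0, 6], [0, 0, 7.5], [0, 0, 9], [0, 0, 10.5], [0, 0, 12], [0, 0, 13.5], [0, 0, 15], [0, 0, 16.5], [0, 0, 18], [0, 0, 19.5], [0, 0, 21], [0, 0, 24], [0, 0, 25.5], [0, 0, 27], [0, 0, 28.5], [0, 0, 30]]}}

```text
clock: 4.8
position: [0.6185, 0.0564, 0.0236]
tcp_rot: [0.952, -0.306, 0.001, -0.001]
force: [4.3, 4.8, 1.8]
finger_gap: 0.004
finger_force: 3.1
```

```bash
cat >> h.py <<'E'
FC=np.array([655.1,13.3])
def rep(c,a):
    f=np.radians(-11.3);n=np.array([np.cos(f),np.sin(f)]);l=np.array([-n[1],n[0]])
    A=np.radians(a);u=np.array([np.cos(A),np.sin(A)]);v=np.array([-u[1],u[0]])
    p=cur()[0][:2]*1000-c
    print('c',c.round(1),'ang',round(float(a),1),'askew',round(float(a)+11.3,1),'dist',round((FC-c)@n,1),'lat',round((c-FC)@l,1),'finger in block',round(p@u,1),round(p@v,1))
E
python3 - <<'E'
from h import *
s=snap('top','a1.png');
r=blockpose(s,(.4,.65,-.15,.15));print(r); rep(r[0],r[1])
print('F',manip.state()['force'],cur()[0])
E
```

```text
(array([564.25439453,  47.96799469]), np.float32(-177.71817), ((564.25439453125, 47.967994689941406), (35.09115982055664, 69.4563217163086), 2.2818305492401123), 398, array([562.49696106,  62.68172133]))
c [564.3  48. ] ang -177.7 askew -166.4 dist 95.9 lat 16.2 finger in block -54.5 -5.9
F [3.90834635 2.5206498  2.79409058] [0.61842862 0.05602656 0.02359984]
```

View pics/a1.png

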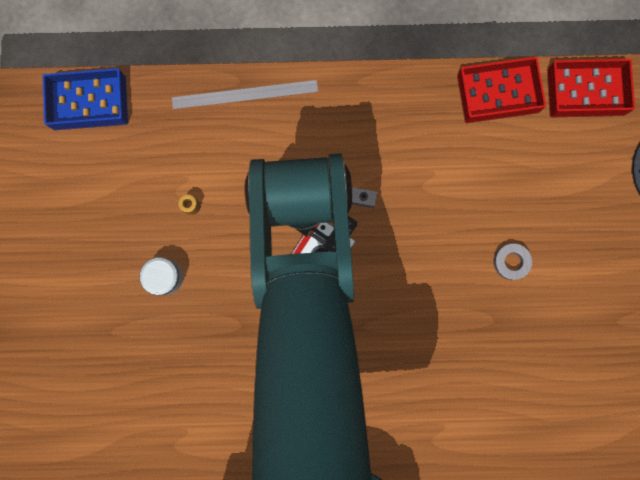

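The arm hides most of the block in the top view; only part of its red edge shows, near (305,243). I'll check the wrist and scene cameras instead.

```bash
python3 - <<'E'
from h import *
a=snap('wrist');b=snap('scene')
cv2.imwrite('pics/ab.png',cv2.resize(np.hstack([a['image'],b['image']]),(800,300),interpolation=cv2.INTER_AREA))
for s in(a,b):
    try:
        r=blockpose(s,(.4,.65,-.15,.15));print(r);rep(r[0],r[1])
    except Exception as e:print(e)
E
```

```text
(array([589.1050415 ,  11.62424469]), np.float32(-34.76886), ((589.1050415039062, 11.624244689941406), (105.9850845336914, 23.33483123779297), 55.231201171875), 11989, array([612.05911928,  31.72563208]))
c [589.1  11.6] ang -34.8 askew -23.5 dist 64.4 lat -14.6 finger in block -1.4 53.2
(array([592.85021973,  20.19044113]), np.float32(-37.833305), ((592.8502197265625, 20.190441131591797), (123.66822052001953, 32.603233337402344), 52.166664123535156), 554, array([nan, nan]))
c [592.9  20.2] ang -37.8 askew -26.5 dist 62.4 lat -5.4 finger in block -1.9 44.0h.py:26: RuntimeWarning: Mean of empty slice.
  rc=w[red][:,:2].mean(0)*1000
  ret = um.true_divide(
```

View pics/ab.png

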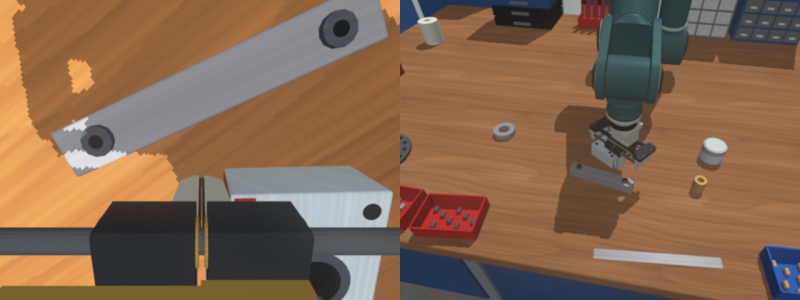

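```bash
cat >> h.py <<'E'
def union(box=(.42,.68,-.15,.16),save=None,cams=('wrist','top','scene')):
    p,r,_,st=cur();P=[];Rd=[]
    for n in cams:
        s=manip.snapshot(n);w=cloud(s);im=s['image'].astype(int)
        if save: cv2.imwrite(f'pics/{save}_{n}.png',s['image'])
        m=(w[...,2]>.041)&(w[...,2]<.049)&(w[...,0]>box[0])&(w[...,0]<box[1])&(w[...,1]>box[2])&(w[...,1]<box[3])
        q=(w-p)@r.as_matrix()
        m&=~((abs(q[...,0])<.016)&(abs(q[...,1])<.07))
        gx,gy=np.gradient(w[...,2]); m&=(abs(gx)<.003)&(abs(gy)<.003)
        m=cv2.erode(m.astype(np.uint8),np.ones((3,3)))>0
        P.append(w[m][:,:2]*1000)
        red=m&(im[...,2]>110)&(im[...,1]<60)&(im[...,0]<60);Rd.append(w[red][:,:2]*1000)
    P=np.vstack(P);Rd=np.vstack(Rd)
    rr=cv2.minAreaRect(P.astype(np.float32))
    print('union',len(P),np.round(rr[0],1),np.round(rr[1],1),round(rr[2],1),'red',len(Rd),Rd.mean(0).round(1) if len(Rd) else '')
    if len(Rd)>5: print('red rect',cv2.minAreaRect(Rd.astype(np.float32)))
    return P,Rd
E
python3 - <<'E'
from h import *
P,Rd=union();np.savez('u.npz',P=P,R=Rd)
E
```

```text
union 11588 [559.9  18.4] [83.2 76.8] 57.6 red 14 [557.3  65.4]
red rect ((556.2433471679688, 66.3525390625), (6.19590425491333, 19.31833267211914), 57.61005783081055)
```

```bash
python3 - <<'E'
from h import *
rows(push((548.6,48.7),84.4,(0,33),(63,-48),-54,18,-180)[11:])
E
```

```text
now [0.6181 0.0563 0.0232] yhead -125.6 F [3.2 2.5 3. ] t 5.1
[0.4, 0.4, 0.1] [-0.0, -0.1, 3.0]
[0.6, 0.9, 0.1] [-0.0, -0.1, 6.0]
[0.9, 1.4, 0.1] [-0.1, -0.1, 9.0]
[1.2, 1.8, 0.1] [-0.1, -0.0, 12.0]
[1.4, 2.3, 0.1] [-0.1, -0.0, 15.0]
[1.6, 2.8, 0.1] [-0.1, -0.0, 18.0]
[1.8, 3.3, 0.1] [-0.1, -0.0, 21.0]
[1.9, 3.9, 0.1] [-0.1, -0.0, 24.0]
```

Push on, back off 1.5 cm, and lift so the cameras can see the block.

{"method": "play_rows", "body": {"grip": [-1, -1, -1, -1, -1, -1, -1, -1, -1, -1, -1, -1, -1, -1, -1, -1, -1, -1, -1, -1], "travel": [[0.3, 0.2, 0], [0.4, 0.4, 0], [0.5, 0.7, 0], [0.6, 0.9, 0], [0.8, 1.2, 0], [0.9, 1.4, 0], [1.1, 1.6, 0], [1.2, 1.8, 0], [1.3, 2.1, 0], [1.4, 2.3, 0], [1.5, 2.6, 0], [1.6, 2.8, 0], [1.7, 3.1, 0], [1.8, 3.3, 0], [1.9, 3.6, 0], [1.9, 3.9, 0], [1.5, 3.2, 0], [0.9, 2.4, 0], [0.9, 2.4, -3], [0.9, 2.4, -7]], "twist": [[0, 0, 1.5], [0, 0, 3], [0, 0, 4.5], [0, 0, 6], [0, 0, 7.5], [0, 0, 9], [0, 0, 10.5], [0, 0, 12], [0, 0, 13.5], [0, 0, 15], [0, 0, 16.5], [0, 0, 18], [0, 0, 19.5], [0, 0, 21], [0, 0, 22.5], [0, 0, 24], [0, 0, 24], [0, 0, 24], [0, 0, 24], [0, 0, 24]]}}

```text
clock: 7.1
position: [0.6095, 0.0326, 0.0911]
tcp_rot: [0.868, -0.496, -0.002, 0.001]
force: [0.9, 0.7, 1.5]
finger_gap: 0.006
finger_force: 0.0
```

{"method": "play_rows", "body": {"grip": [-1, -1, -1, -1, -1], "travel": [[0, -2, -3], [0, -4, -6], [0, -6, -9], [0, -8, -12], [0, -10, -14]], "twist": [[0, 0, 0], [0, 0, 0], [0, 0, 0], [0, 0, 0], [0, 0, 0]]}}

```text
clock: 7.6
position: [0.6978, 0.0836, 0.2348]
tcp_rot: [0.868, -0.496, 0.0, -0.0]
force: [-0.1, -0.5, -0.1]
finger_gap: 0.004
finger_force: 0.0
```

```bash
python3 - <<'E'
from h import *
print(cur()[0],cur()[2],manip.state()['force'])
union(save='b')
a=[cv2.imread(f'pics/b_{n}.png') for n in('top','wrist')]
cv2.imwrite('pics/b.png',cv2.resize(np.hstack(a),(800,300),interpolation=cv2.INTER_AREA))
E
```

```text
[0.69779002 0.08364707 0.23484893] -149.5025856844946 [-0.12745537 -0.54391049 -0.12239393]
union 14031 [534.5  22.8] [ 88.2 116.8] 32.0 red 427 [585.6   8.9]
red rect ((566.4486694335938, 40.31245422363281), (10.238443374633789, 109.45464324951172), 31.71500015258789)
```

View pics/b.png

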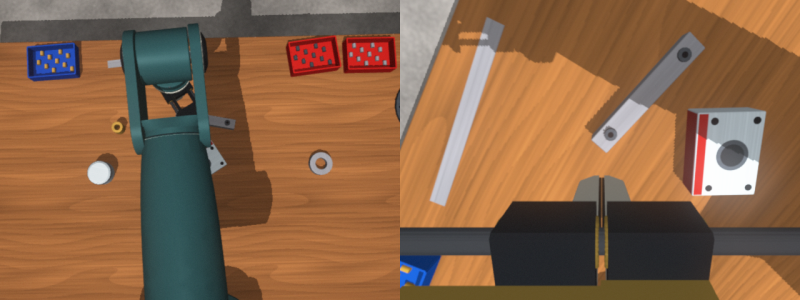

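The right pane shows the block at (725,152), clear of the fence, with its red face turned toward it. The fit gives an angle of 32.0°, so 43.3° remain. Next I push on the far back corner.

```bash
python3 - <<'E'
from h import *
rep(np.array([534.5,22.8]),32)
t=push((534.5,22.8),32,(0,-33),(-78,48),0,1,180)[0];print(t)
rows([(*t[:2],110,t[3]),t])
E
```

```text
c [534.5  22.8] ang 32.0 askew 43.3 dist 120.1 lat -14.3 finger in block 170.5 -35.0
(np.float64(442.91612381660497), np.float64(22.17260600531847), 22, 212.0)
now [0.6976 0.0835 0.2329] yhead -149.5 F [-0.4  0.6 -0.8] t 7.75
[-7.7, 25.1, 12.3] [-0.0, -0.0, -1.5]
[-7.7, 25.1, 21.1] [-0.0, -0.0, -1.5]
```

{"method": "play_rows", "body": {"grip": [-1, -1, -1, -1, -1, -1, -1, -1, -1, -1, -1, -1, -1, -1, -1, -1], "travel": [[-0.8, 2.5, 1], [-1.5, 5, 2], [-2.3, 7.5, 3], [-3.1, 10, 4], [-3.9, 12.5, 5.5], [-4.6, 15, 7], [-5.4, 17.5, 8], [-6.2, 20, 10], [-6.9, 22.5, 11], [-7.7, 25.1, 12], [-7.7, 25.1, 12.5], [-7.7, 25.1, 14], [-7.7, 25.1, 16], [-7.7, 25.1, 18], [-7.7, 25.1, 20], [-7.7, 25.1, 21.1]], "twist": [[0, 0, 0], [0, 0, 0], [0, 0, 0], [0, 0, 0], [0, 0, 0], [0, 0, 0], [0, 0, 0], [0, 0, -1], [0, 0, -1.5], [0, 0, -1.5], [0, 0, -1.5], [0, 0, -1.5], [0, 0, -1.5], [0, 0, -1.5], [0, 0, -1.5], [0, 0, -1.5]]}}

```text
clock: 9.35
position: [0.4411, 0.0217, 0.0189]
tcp_rot: [0.874, -0.485, -0.001, 0.001]
force: [0.3, 0.2, 0.6]
finger_gap: 0.009
finger_force: 0.0
```

```bash
python3 - <<'E'
from h import *
rows(push((534.5,22.8),32,(0,-33),(-63,48),-42,14,180))
E
```

```text
now [0.4411 0.0217 0.0189] yhead -148.1 F [0.3 0.2 0.6] t 9.35
[0.1, -1.7, -0.3] [0.1, 0.1, -0.1]
[-0.3, -2.1, -0.3] [0.1, 0.1, 2.9]
[-0.6, -2.6, -0.3] [0.1, 0.1, 5.9]
[-0.8, -3.0, -0.3] [0.1, 0.1, 8.9]
[-1.1, -3.5, -0.3] [0.1, 0.1, 11.9]
[-1.3, -4.0, -0.3] [0.2, 0.1, 14.9]
[-1.5, -4.5, -0.3] [0.2, 0.1, 17.9]
[-1.7, -5.0, -0.3] [0.2, 0.1, 20.9]
[-1.8, -5.5, -0.3] [0.2, 0.1, 23.9]
[-1.9, -6.0, -0.3] [0.2, 0.1, 26.9]
[-2.0, -6.6, -0.3] [0.2, 0.1, 29.9]
[-2.1, -7.1, -0.3] [0.2, 0.0, 32.9]
[-2.1, -7.6, -0.3] [0.2, 0.0, 35.9]
[-2.1, -8.2, -0.3] [0.2, 0.0, 38.9]
[-2.1, -8.7, -0.3] [0.2, 0.0, 41.9]
```

{"method": "play_rows", "body": {"grip": [-1, -1, -1, -1, -1, -1, -1, -1, -1, -1, -1, -1, -1, -1, -1, -1, -1, -1, -1, -1], "travel": [[0, -0.5, -0.2], [0, -1, -0.2], [0, -1.4, -0.2], [0, -1.7, -0.2], [-0.1, -1.9, -0.2], [-0.3, -2.1, -0.2], [-0.5, -2.4, -0.2], [-0.6, -2.6, -0.2], [-0.7, -2.8, -0.2], [-0.8, -3, -0.2], [-0.9, -3.2, -0.2], [-1.1, -3.5, -0.2], [-1.2, -3.7, -0.2], [-1.3, -4, -0.2], [-1.4, -4.2, -0.2], [-1.5, -4.5, -0.2], [-1.6, -4.7, -0.2], [-1.7, -5, -0.2], [-1.8, -5.3, -0.2], [-1.8, -5.5, -0.2]], "twist": [[0, 0, 0], [0, 0, 0], [0, 0, 0], [0, 0, 0], [0, 0, 1.5], [0, 0, 3], [0, 0, 4.5], [0, 0, 6], [0, 0, 7.5], [0, 0, 9], [0, 0, 10.5], [0, 0, 12], [0, 0, 13.5], [0, 0, 15], [0, 0, 16.5], [0, 0, 18], [0, 0, 19.5], [0, 0, 21], [0, 0, 22.5], [0, 0, 24]]}}

```text
clock: 11.35
position: [0.479, 0.0404, 0.0229]
tcp_rot: [0.765, -0.643, -0.011, -0.012]
force: [-7.4, 2.8, 0.8]
finger_gap: 0.004
finger_force: 3.1
```

```bash
python3 - <<'E'
from h import *
rows(push((534.5,22.8),32,(0,-33),(-63,48),-42,14,180)[8:])
union()
E
```

```text
now [0.479  0.0404 0.0229] yhead -170.1 F [-7.4  2.8  0.8] t 11.35
[-2.6, -0.4, 0.2] [-0.2, 1.9, 1.9]
[-2.9, -0.8, 0.2] [-0.2, 1.9, 4.9]
[-3.1, -1.3, 0.2] [-0.1, 1.9, 7.9]
[-3.4, -1.7, 0.2] [-0.1, 1.9, 10.9]
[-3.6, -2.2, 0.2] [-0.0, 1.9, 13.9]
[-3.8, -2.7, 0.2] [0.0, 1.9, 16.9]
[-4.0, -3.2, 0.2] [0.1, 1.9, 19.9]
union 57962 [546.   27.1] [ 90.9 118.2] 14.1 red 5214 [580.2  38.8]
red rect ((579.81005859375, 43.091285705566406), (13.271246910095215, 101.02896881103516), 13.990070343017578)
```

```bash
python3 - <<'E'
from h import *
s=manip.state();print(np.round(s['joints'],3),np.round(s['dq'],3),np.round(s['tau'],1),s['force'],s['position'],s['clock'])
E
```

```text
[ 0.011 -0.175  2.078  0.034  1.239  2.969] [ 0.005 -0.002  0.001 -0.005 -0.002  0.   ] [  0.2 -41.9 -58.8   0.6  -1.2   0. ] [-3.28522936 -2.04928111 -0.40739941] [0.47915298 0.03988033 0.02284824] 11.5
```

Joint 6 has reached its limit of 2.97. I'll back off, lift, and turn the tool half round so the other finger back does the pushing.

{"method": "play_rows", "body": {"grip": [-1, -1, -1, -1, -1, -1, -1, -1, -1, -1, -1, -1, -1, -1, -1, -1, -1, -1, -1, -1], "travel": [[0, 0.7, 0], [0, 1.5, 0], [0, 2.5, 0], [0, 3, -2], [0, 3, -5], [0, 3, -8], [0, 3, -10], [0, 3, -12], [0, 3, -13], [0, 3, -13], [0, 3, -13], [0, 3, -13], [0, 3, -13], [0, 3, -13], [0, 3, -13], [0, 3, -13], [0, 3, -13], [0, 3, -13], [0, 3, -13], [0, 3, -13]], "twist": [[0, 0, 0], [0, 0, 0], [0, 0, 0], [0, 0, 0], [0, 0, -8], [0, 0, -16], [0, 0, -24], [0, 0, -32], [0, 0, -40], [0, 0, -48], [0, 0, -56], [0, 0, -64], [0, 0, -72], [0, 0, -80], [0, 0, -88], [0, 0, -96], [0, 0, -104], [0, 0, -112], [0, 0, -120], [0, 0, -120]]}}

```text
clock: 13.5
position: [0.4492, 0.0307, 0.1526]
tcp_rot: [0.939, 0.342, 0.006, -0.015]
force: [0.2, 0.6, -0.7]
finger_gap: 0.007
finger_force: 0.0
```

```bash
python3 - <<'E'
from h import *
print(cur()[0],cur()[2],R.from_quat(manip.state()['tcp_rot']).as_matrix()[:,2])
union(save='c')
E
```

```text
[0.44924279 0.03070674 0.15264152] -49.92215613763654 [ 7.02250407e-04  3.23389350e-02 -9.99476713e-01]
union 28493 [546.6  27.2] [ 88.3 117.4] 13.8 red 3575 [581.9  36.6]
red rect ((581.9967041015625, 35.67957305908203), (11.446685791015625, 114.87384796142578), 13.970956802368164)
```

View pics/c_wrist.png

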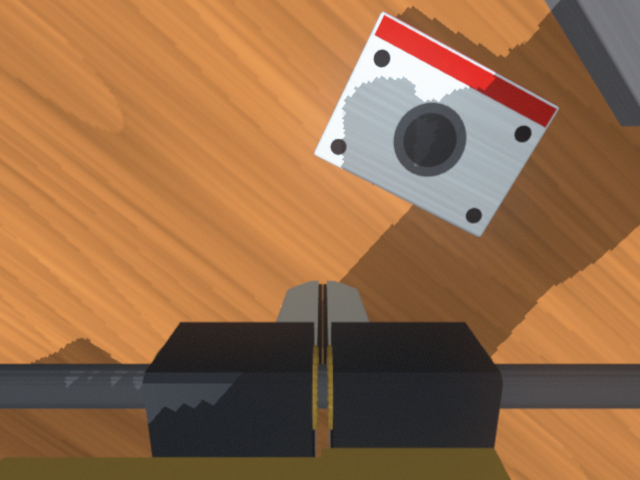

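The whole block is visible, centre about (435,125), with its red stripe toward the upper right. The fit puts it at (546.6, 27.2) mm and 13.9°, so 25.2° remain.

```bash
python3 - <<'E'
from h import *
B=((546.6,27.2),13.9)
rep(np.array(B[0]),13.9)
t=push(*B,(0,-33),(-80,48),0,1,0)[0]
rows([(*t[:2],110,t[3]),t])
E
```

```text
c [546.6  27.2] ang 13.9 askew 25.2 dist 109.1 lat -7.6 finger in block -93.4 26.7
now [0.4495 0.0307 0.1526] yhead -50.3 F [-0.2 -0.5  0.1] t 13.65
[2.0, -1.2, 4.3] [-0.6, -1.9, -64.2]
[1.9, -1.0, 13.1] [-0.6, -1.9, -64.2]
```

{"method": "play_rows", "body": {"grip": [-1, -1, -1, -1, -1, -1, -1, -1, -1, -1, -1, -1, -1, -1, -1], "travel": [[0.3, -0.2, 0], [0.6, -0.4, 1], [1, -0.6, 2], [1.4, -0.8, 3], [1.7, -1, 4], [2, -1.2, 4.3], [2, -1.2, 4.3], [2, -1.2, 4.3], [2, -1.1, 6], [1.9, -1, 8], [1.9, -1, 10], [1.9, -1, 12], [1.9, -1, 13], [1.9, -1, 13], [1.9, -1, 13]], "twist": [[0, 0, -8], [0, -0.5, -16], [0, -1, -24], [0, -1, -32], [-0.5, -1.5, -40], [-0.6, -1.9, -48], [-0.6, -1.9, -56], [-0.6, -1.9, -64.2], [-0.6, -1.9, -64.2], [-0.6, -1.9, -64.2], [-0.6, -1.9, -64.2], [-0.6, -1.9, -64.2], [-0.6, -1.9, -64.2], [-0.6, -1.9, -64.2], [-0.6, -1.9, -64.2]]}}

```text
clock: 15.15
position: [0.4583, 0.0548, 0.024]
tcp_rot: [0.615, 0.788, -0.0, 0.0]
force: [-0.0, -0.1, 0.3]
finger_gap: 0.002
finger_force: 0.0
```

```bash
python3 - <<'E'
from h import *
rows(push((546.6,27.2),13.9,(0,-33),(-63,48),-25,10,0))
print(cur()[3]['joints'])
E
```

```text
now [0.4583 0.0548 0.024 ] yhead 14.1 F [-0.  -0.1  0.3] t 15.15
[-0.0, 1.6, 0.2] [0.0, 0.0, 0.2]
[0.3, 2.0, 0.2] [0.0, 0.0, 2.7]
[0.5, 2.3, 0.2] [0.0, 0.0, 5.2]
[0.7, 2.7, 0.2] [0.0, 0.0, 7.7]
[1.0, 3.1, 0.2] [0.0, 0.0, 10.2]
[1.2, 3.5, 0.2] [0.0, 0.0, 12.7]
[1.3, 3.9, 0.2] [0.0, 0.0, 15.2]
[1.5, 4.3, 0.2] [0.0, 0.0, 17.7]
[1.7, 4.8, 0.2] [0.0, 0.0, 20.2]
[1.8, 5.2, 0.2] [0.0, 0.0, 22.7]
[1.9, 5.6, 0.2] [0.0, 0.0, 25.2]
[ 6.40803096e-02 -2.23603727e-01  2.11643129e+00 -6.14544409e-04
  1.24838850e+00 -1.81169128e-01]
```

{"method": "play_rows", "body": {"grip": [-1, -1, -1, -1, -1, -1, -1, -1, -1, -1, -1, -1, -1, -1, -1, -1, -1, -1, -1, -1], "travel": [[0, 0.5, 0.1], [0, 1, 0.1], [0, 1.4, 0.1], [0, 1.6, 0.1], [0.2, 1.8, 0.1], [0.3, 2, 0.1], [0.5, 2.3, 0.1], [0.6, 2.5, 0.1], [0.7, 2.7, 0.1], [0.9, 2.9, 0.1], [1, 3.1, 0.1], [1.2, 3.5, 0.1], [1.3, 3.9, 0.1], [1.4, 4.1, 0.1], [1.5, 4.3, 0.1], [1.6, 4.6, 0.1], [1.7, 4.8, 0.1], [1.8, 5.2, 0.1], [1.9, 5.4, 0.1], [1.9, 5.6, 0.1]], "twist": [[0, 0, 0], [0, 0, 0], [0, 0, 0], [0, 0, 0], [0, 0, 1.5], [0, 0, 2.7], [0, 0, 5], [0, 0, 6.5], [0, 0, 8], [0, 0, 9], [0, 0, 10], [0, 0, 12.7], [0, 0, 15.2], [0, 0, 16.5], [0, 0, 17.7], [0, 0, 19], [0, 0, 20.2], [0, 0, 22.7], [0, 0, 24], [0, 0, 25.2]]}}

```text
clock: 17.15
position: [0.5074, 0.0872, 0.0222]
tcp_rot: [0.772, 0.635, -0.001, -0.0]
force: [-7.5, 3.7, 4.8]
finger_gap: 0.003
finger_force: 4.1
```

{"method": "play_rows", "body": {"grip": [-1, -1, -1, -1, -1, -1, -1, -1, -1, -1, -1, -1, -1, -1, -1], "travel": [[0, -1, 0], [0, -2, 0], [0, -4, 0], [0, -6, -2], [0, -6, -5], [0, -6, -8], [0, -6, -11], [0, -6, -13], [0, -6, -13], [0, -6, -13], [0, -6, -13], [0, -6, -13], [0, -6, -13], [0, -6, -13], [0, -6, -13]], "twist": [[0, 0, 0], [0, 0, 0], [0, 0, 0], [0, 0, 8], [0, 0, 16], [0, 0, 24], [0, 0, 32], [0, 0, 40], [0, 0, 48], [0, 0, 56], [0, 0, 64], [0, 0, 72], [0, 0, 80], [0, 0, 88], [0, 0, 90]]}}

```text
clock: 18.65
position: [0.448, 0.0985, 0.1521]
tcp_rot: [0.995, -0.099, 0.0, 0.0]
force: [-0.0, -0.6, 0.6]
finger_gap: 0.004
finger_force: 0.0
```

```bash
python3 - <<'E'
from h import *
print(cur()[0],cur()[2],cur()[3]['joints'][5])
union(save='d')
E
```

```text
[0.44804662 0.0985329  0.15208726] -101.36043283759398 1.9303689500655412
union 23584 [560.8  28.8] [117.2  89.8] 80.4 red 28 [590.9  -4.9]
red rect ((590.2044067382812, -5.975506782531738), (20.14706039428711, 7.529393196105957), 82.38737487792969)
```

View pics/d_wrist.png

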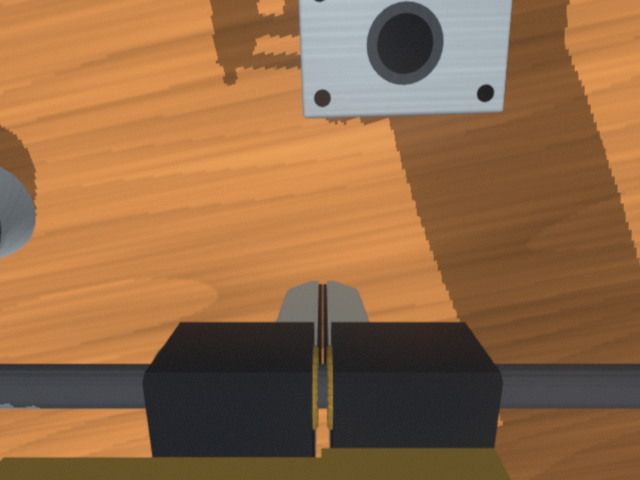

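The block (centre about (405,40)) now faces the fence, 1.7° off and 95 mm away. I'll open the fingers part way and push squarely with both fingertips.

```bash
cat >> h.py <<'E'
def fp(d,lat,z):
    f=np.radians(-11.3);n=np.array([np.cos(f),np.sin(f)]);l=np.array([-n[1],n[0]])
    return (*(FC-d*n+lat*l),z,-101.3)
E
python3 - <<'E'
from h import *
rows([fp(170,-3.3,110),fp(170,-3.3,22),fp(148,-3.3,22),fp(110,-3.3,22),fp(97.5,-3.3,22)])
E
```

```text
now [0.4482 0.0985 0.1521] yhead -101.0 F [ 0.2 -0.5 -0.9] t 18.8
[4.9, 4.7, 4.2] [0.0, -0.0, 0.3]
[4.9, 4.7, 13.0] [0.0, -0.0, 0.3]
[7.1, 4.7, 13.0] [0.0, -0.0, 0.3]
[10.9, 4.7, 13.0] [0.0, -0.0, 0.3]
[12.2, 4.7, 13.0] [0.0, -0.0, 0.3]
```

{"method": "play_rows", "body": {"grip": [0.2, 0.2, 0.2, 0.2, 0.2, 0.2, 0.2, 0.2, 0.2, 0.2, 0.2, 0.2, 0.2, 0.2, 0.2, 0.2, 0.2, 0.2, 0.2, 0.2], "travel": [[1, 1, 1], [2, 2, 2], [3, 3, 3], [4, 4, 3.5], [4.9, 4.7, 4], [4.9, 4.7, 6], [4.9, 4.7, 8], [4.9, 4.7, 10], [4.9, 4.7, 12], [4.9, 4.7, 13], [5.4, 4.7, 13], [5.9, 4.7, 13], [6.4, 4.7, 13], [6.8, 4.7, 13], [7, 4.7, 13], [7.2, 4.7, 13], [7.5, 4.7, 13], [7.8, 4.7, 13], [8.1, 4.7, 13], [8.4, 4.7, 13]], "twist": [[0, 0, 0], [0, 0, 0], [0, 0, 0], [0, 0, 0], [0, 0, 0], [0, 0, 0], [0, 0, 0], [0, 0, 0], [0, 0, 0], [0, 0, 0], [0, 0, 0], [0, 0, 0], [0, 0, 0], [0, 0, 0], [0, 0, 0], [0, 0, 0], [0, 0, 0], [0, 0, 0], [0, 0, 0], [0, 0, 0]]}}

```text
clock: 20.8
position: [0.5218, 0.0364, 0.0231]
tcp_rot: [0.995, -0.097, -0.001, 0.0]
force: [-15.1, 3.1, 12.4]
finger_gap: 0.597
finger_force: 7.4
```

```bash
python3 - <<'E'
from h import *
rows([fp(110,-3.3,22),fp(97.5,-3.3,22)])
P,_=union()
rep(np.array(cv2.minAreaRect(P.astype(np.float32))[0]),0)
E
```

```text
now [0.5218 0.0364 0.0231] yhead -101.1 F [-15.1   3.1  12.4] t 20.8
[2.5, -0.0, 0.1] [0.0, 0.1, 0.2]
[3.8, -0.0, 0.1] [0.0, 0.1, 0.2]
union 94115 [578.6  24.3] [118.6  83.8] 78.9 red 15789 [611.3  17.7]
red rect ((611.2694091796875, 17.82449722290039), (116.03292846679688, 11.774258613586426), 78.95999908447266)
c [578.6  24.3] ang 0.0 askew 11.3 dist 77.2 lat -4.2 finger in block -56.3 12.0
```

{"method": "play_rows", "body": {"grip": [0.2, 0.2, 0.2, 0.2, 0.2, 0.2, 0.2, 0.2, 0.2, 0.2, 0.2, 0.2, 0.2], "travel": [[0.3, 0, 0], [0.6, 0, 0], [0.9, 0, 0], [1.2, 0, 0], [1.5, 0, 0], [1.8, 0, 0], [2.1, 0, 0], [2.4, 0, 0], [2.6, 0, 0], [2.8, 0, 0], [2.9, 0, 0], [3.0, 0, 0], [3.1, 0, 0]], "twist": [[0, 0, 0], [0, 0, 0], [0, 0, 0], [0, 0, 0], [0, 0, 0], [0, 0, 0], [0, 0, 0], [0, 0, 0], [0, 0, 0], [0, 0, 0], [0, 0, 0], [0, 0, 0], [0, 0, 0]]}}

```text
clock: 22.25
position: [0.5522, 0.0304, 0.023]
tcp_rot: [0.995, -0.096, -0.001, 0.0]
force: [-13.4, 2.0, 9.5]
finger_gap: 0.6
finger_force: 7.0
```

{"method": "play_rows", "body": {"grip": [0.2, 0.2], "travel": [[0.1, 0, 0], [0.1, 0, 0]], "twist": [[0, 0, 0], [0, 0, 0]]}}

```text
clock: 22.45
position: [0.5533, 0.0302, 0.023]
tcp_rot: [0.995, -0.097, -0.001, 0.0]
force: [-11.9, 2.4, 7.6]
finger_gap: 0.597
finger_force: 6.0
```

{"method": "play_rows", "body": {"grip": [0.2, 0.2], "travel": [[0.1, 0, 0], [0.1, 0, 0]], "twist": [[0, 0, 0], [0, 0, 0]]}}

```text
clock: 22.65
position: [0.5543, 0.03, 0.0231]
tcp_rot: [0.995, -0.097, -0.001, 0.0]
force: [-11.6, 1.8, 8.6]
finger_gap: 0.598
finger_force: 6.2
```

{"method": "play_rows", "body": {"grip": [0.2, 0.2], "travel": [[0.1, 0, 0], [0.1, 0, 0]], "twist": [[0, 0, 0], [0, 0, 0]]}}

```text
clock: 22.85
position: [0.5552, 0.0298, 0.023]
tcp_rot: [0.995, -0.097, -0.001, 0.0]
force: [-12.1, 3.1, 9.4]
finger_gap: 0.601
finger_force: 6.2
```

```bash
python3 - <<'E'
from h import *
P,_=union(cams=('wrist',))
print(manip.state()['force'])
s=manip.snapshot('wrist');w=cloud(s)
cv2.imwrite('pics/e.png',s['image'])
E
```

```text
union 91545 [611.5  17.8] [118.7  82.9] 79.0 red 15488 [644.9  11.8]
red rect ((644.8678588867188, 11.311355590820312), (116.30694580078125, 11.783002853393555), 78.8407211303711)
[-11.84704885   3.58586785   8.67995771]
```

View pics/e.png

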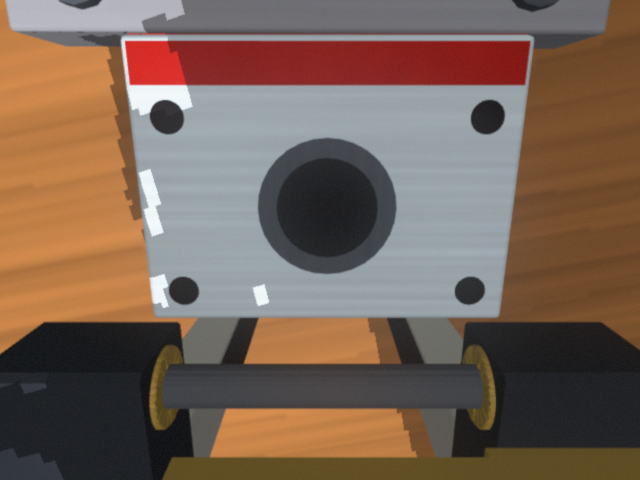

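The block is square to the fence and the front edge of its red stripe (row 37) is 2–3 mm short of it. I'll keep pushing in 1 mm steps until the force rises.

{"method": "play_rows", "body": {"grip": [0.2, 0.2, 0.2], "travel": [[0.1, 0, 0], [0.2, 0, 0], [0.2, 0, 0]], "twist": [[0, 0, 0], [0, 0, 0], [0, 0, 0]]}}

```text
clock: 23.25
position: [0.5572, 0.0294, 0.023]
tcp_rot: [0.995, -0.096, -0.001, 0.0]
force: [-12.8, 2.4, 9.2]
finger_gap: 0.6
finger_force: 6.1
```

{"method": "play_rows", "body": {"grip": [0.2, 0.2], "travel": [[0.1, 0, 0], [0.1, 0, 0]], "twist": [[0, 0, 0], [0, 0, 0]]}}

```text
clock: 23.45
position: [0.5578, 0.0293, 0.023]
tcp_rot: [0.995, -0.097, -0.001, 0.0]
force: [-16.8, 1.8, 12.1]
finger_gap: 0.6
finger_force: 8.3
```

{"method": "play_rows", "body": {"grip": [0.2, 0.2, 0.2], "travel": [[0.1, 0, 0], [0.1, 0, 0], [0.1, 0, 0]], "twist": [[0, 0, 0], [0, 0, 0], [0, 0, 0]]}}

```text
clock: 23.75
position: [0.5579, 0.0293, 0.023]
tcp_rot: [0.995, -0.097, -0.002, 0.0]
force: [-27.5, 4.6, 19.2]
finger_gap: 0.601
finger_force: 14.0
```

The TCP has stalled and the force is up, so the block is seated. I'll back straight off and check.

{"method": "play_rows", "body": {"grip": [0.2, 0.2, 0.2, 0.2, 0.2, 0.2, 0.2, 0.2, 0.2, 0.2, 0.2], "travel": [[-0.2, 0, 0], [-0.5, 0, 0], [-1, 0, 0], [-2, 0, 0], [-3.5, 0, 0], [-5, 0, 0], [-6, 0, -2], [-7, 0, -5], [-8, 0, -9], [-8, 0, -13], [-8, 0, -13]], "twist": [[0, 0, 0], [0, 0, 0], [0, 0, 0], [0, 0, 0], [0, 0, 0], [0, 0, 0], [0, 0, 0], [0, 0, 0], [0, 0, 0], [0, 0, 0], [0, 0, 0]]}}

```text
clock: 24.85
position: [0.4822, 0.0445, 0.1579]
tcp_rot: [0.995, -0.096, 0.004, -0.0]
force: [1.2, -0.1, 0.7]
finger_gap: 0.6
finger_force: 0.0
```

{"method": "play_rows", "body": {"grip": [0.2, 0.2, 0.2, 0.2, 0.2, 0.2, 0.2, 0.2, 0.2, 0.2, 0.2, 0.2], "travel": [[0, 3, -2], [0, 6, -4], [0, 9, -6], [0, 12, -8], [0, 15, -9], [0, 18, -10], [0, 21, -10], [0, 24, -10], [0, 27, -10], [0, 30, -10], [0, 33, -10], [0, 33, -10]], "twist": [[0, 0, 0], [0, 0, 0], [0, 0, 0], [0, 0, 0], [0, 0, 0], [0, 0, 0], [0, 0, 0], [0, 0, 0], [0, 0, 0], [0, 0, 0], [0, 0, 0], [0, 0, 0]]}}

```text
clock: 26.05
position: [0.4164, -0.2816, 0.2514]
tcp_rot: [0.995, -0.098, -0.001, 0.0]
force: [0.6, -0.2, 0.3]
finger_gap: 0.602
finger_force: 0.0
```

```bash
python3 - <<'E'
from h import *
s=snap('top');r=blockpose(s,(.5,.72,-.15,.15));print(r);rep(r[0],r[1])
w=cloud(s)
print('fence',rect(w,.024,.034,(.6,.75,-.15,.15)))
print('piston',rect(w,.045,.06,(.4,.65,.25,.45))[0][0],'bush',rect(w,.03,.045,(.6,.75,.2,.4))[0][0],'bearing',rect(w,.012,.025,(.4,.65,-.5,-.25))[0][0])
cv2.imwrite('pics/f.png',cv2.resize(s['image'][140:290,230:430],(800,600),interpolation=cv2.INTER_CUBIC))
E
```

```text
(array([610.10095215,  15.96824646]), np.float32(-11.239096), ((610.1009521484375, 15.968246459960938), (119.79288482666016, 91.13483428955078), 78.76090240478516), 2848, array([646.81231128,   8.27375105]))
c [610.1  16. ] ang -11.2 askew 0.1 dist 44.6 lat -6.2 finger in block -131.8 -328.3
fence (((669.9799194335938, 10.371513366699219), (189.90350341796875, 30.957351684570312), 78.67530059814453), 1224)
piston (508.3724670410156, 339.2706604003906) bush (648.47900390625, 287.25250244140625) bearing (522.7005004882812, -349.4801330566406)
```

View pics/f.png

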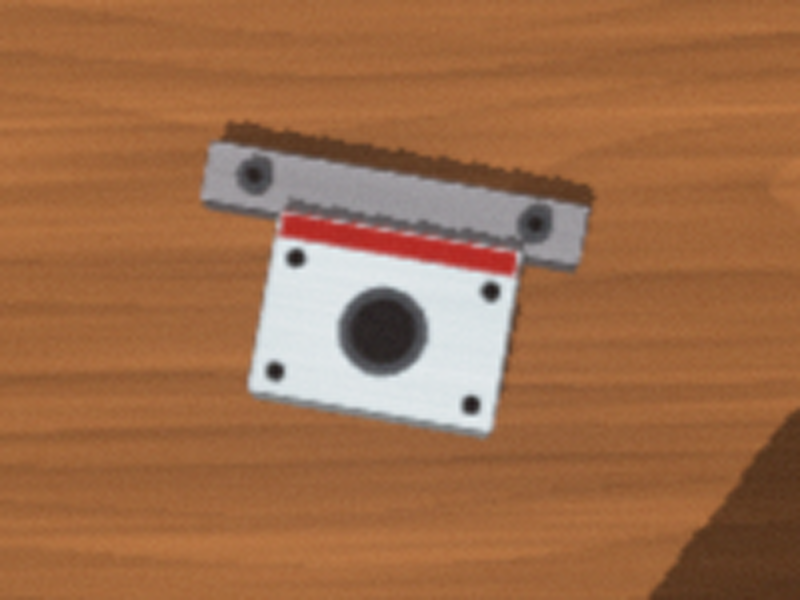

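The red stripe, from (283,222) to (517,262), lies flat against the fence. The fit gives 0.1° askew, 44.6 mm from centre to fence face, and 6 mm off centre along it. The piston, bush and bearing read within about 1 mm of their first positions.

```bash
python3 -c "
from bench import manip
print(manip.finish_job())"
```

```text
the job is handed in; nothing more can be done
None
```

The block's red face is flat against the fence, about 0.1° askew and backed over its whole length, the bystanders are where they were, and the job was handed in at about 26 s.

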